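# Clear the pliers and hold the disc crib's gate ajar

### The arm

A 6-joint arm with a two-finger parallel gripper is mounted at the origin on the work surface. World frame = base frame: x ahead of the robot, y to its left, z up, the work surface at z = 0. Lengths are in mm, angles in rad, forces in N, time in s.
With the tool pointing down it reaches from about 350 to 875 mm from the base axis. Payload 4.2 kg.
Tool frame: the origin (TCP) lies midway between the tips of the shut fingers; the grasp point (between the pads) lies 19 mm behind it; z points along the fingers, y is the line along which they close (so a half turn about z gives the same grasp; the last joint's range is limited). The gripper opens to 85 mm and grips with 20 to 120 N. Pads are 22 mm wide; open, the fingers measure 114 mm over their backs; the gripper's body (76 mm by 85 mm) begins 54 mm behind the grasp point. The pads swing forward as they close: fully open they stand 13 mm farther back than shut.
Start: joints at [1.372, 0.385, 0.008, 0, -1.194, -0.259], TCP at [276.201, 560.635, 203.612] pointing down, gripper open.
Joint ranges: [-3.14, 3.14], [-1.21, 2.06], [-1.07, 1.41], [-3.16, 2.05], [-2.99, -0.16], [-3.1, 3.1]. Speed limits (rad/s): [2.79, 2.79, 3.14, 3.14, 3.14, 3.14].

### API

Orientations are given as a unit quaternion [x, y, z, w].
In Python, from bench import arm gives the robot as it stands.
- The arm moves only by the tool send_rows, never from a script. Its argument "targets" is a list of rows, each an object of numbers: "gripper": the gripper command: -1 is fully open, 1 is shut, values between are in proportion; "x", "y", "z": the shift along the tool's x, y, z in cm; "ax", "ay", "az": the turn, a rotation vector about the tool's x, y, z in degrees. A call has 1 to 5 rows; each row shifts and turns the commanded pose from where the row before left it, along the tool's axes as they then stand; what a row does not reach is not made up. A row lasts 1/12 s, in which the tool goes at most 41.7 mm and 7.16 degrees, less where a joint would pass 70% of its speed; a pose out of reach is approached as far as the arm can. A call is refused whole if a number of a shift passes 4.17 or a number of a turn 7.16, either way. A call with a gripper value outside its range is refused whole. The fingers move at their own pace and stop on an object; the grip force is fixed at half the most. Time passes only in rows, so rows that do not move let the fingers close. It gives the time, the measured TCP pose, the force, the opening and the grip force at its end, in the units of the state.
- arm.read_state(): the state, without advancing time (a new reading comes with each control period).
- arm.get_image(name): name is "side" or "top"; returns (picture, depth): 480x640x3 uint8, red, green, blue; 480x640 float32, mm along the optical axis (not along the pixel's ray), 0 where there is no reading.
- arm.camera_model(name): a dict with "fx", "fy", "cx", "cy" (pixels), "cam_to_world" (4x4, takes a point from camera to world coordinates). Camera axes: x right, y down, z forward; pixel columns grow to the right and rows downward; lengths in mm; the calibration is good to about 2 mm. A picture is of the moment at which its call begins. camera_model takes no time and is no camera call.
- arm.job_done(): hands the job in; it is judged then, once.
Trained networks look in the newest picture that a camera, given by its name, has taken for a name from the list of things; names that differ only in an ending like _2 or _b are one class to them, and where a whole thing is asked for, a point or a joint stands for the part that bears it (a point fixed in the world has none). Each returns a list of dicts, best first, with "score" (0 to 1); they miss things now and then, are a little off and sometimes report something else, mostly with a low value. They report only what shows in the picture. A call takes as long as a camera call. They do not tell look-alikes from the thing itself.
- arm.boxes_of(camera, thing): "rect" ([left, top, width, height] in pixels, round what is visible of it).
The state is a dict: "clock": time; "joints": joint angles; "joint_vel": joint speeds; "joint_efforts": joint torques, N m; "position": TCP position; "ee_rot": TCP orientation; "contact_force": force on the tool from outside, world axes, zero at the start; "wrist_torque": the same for the moment, N m; "gripper_width": finger opening in mm; "grasp_force": force on a finger pad.
Only numpy, scipy, OpenCV 4.12 (cv2) and the standard library are available. Lean on these libraries where they do the work, as an engineer would, in place of code of your own. Each camera call takes 0.05 s, during which the arm holds its last target. There are 200 camera calls.

### The job

First put the pliers that lie in front of the grinding-disc crib away in the open drawer, lying flat inside it, and let go of them. Then unbolt the crib's sprung gate: its bolt sags, so take the upright handle, lift it to get the thick nose over the keeper's bent lip while you draw the bolt, without forcing it, and pull the gate ajar, about 11 cm at its free edge. Finish still holding the gate ajar by the bolt handle (it shuts if let go), with everything else on the bench left where it is.

Things in the scene. Friction and masses are not known exactly. Their poses are not given: they have to be found in the camera images.
- crib: Fixed disc crib: dark steel frame, wire sides, open top, 200 mm deep, 305 wide, 160 high. Origin on the bench in the plane of the closed gate, midway between hinge line (y = -120 mm) and free edge (y = +120 mm); z up, +x into the crib (the gate opens towards -x), +y along the shut gate to the keeper post. Stands at the left or right of the bench, turned a little.
- keeper: Fixed steel keeper on the post past the gate's free edge: a U channel, open above, two cheeks 26 mm apart and 32 mm high. Its mouth towards the gate is part closed by a bent-up lip, 5 mm thick, that stands 8 mm higher than the underside of the hanging bolt nose; the lip's gate side is at crib y = 123.5 mm. Origin and axes as the crib's.
- gate (a joint): Hinge of the grey barred gate (240 mm wide, 165 high, 20 thick), rad: 0 shut, grows as the free edge swings out to crib -x (anticlockwise from above), up to 1.2. A spring shuts it: about 0.25 N m at 0, 0.5 N m at 0.5 rad. It cannot open while the bolt's nose is in the keeper.
- gate_hinge (a point): Point on the gate's vertical hinge line, 185 mm above the bench, at crib x = 0, y = -120 mm.
- bolt: Loose steel barrel bolt on top of the gate: a 14 mm rod in two slack guides, with an upright round handle 18 mm thick, its top 65 mm above the rod's axis (250 mm above the bench). The nose, 22 x 18 x 26 mm, hangs behind the keeper's lip. Origin on the rod's axis under the handle, 160 mm from the hinge line when shot; +z up, +y to the nose. About 0.2 kg.
- bolt_grip (a point): On the axis of the bolt's handle, 50 mm above the rod's axis, 15 mm below the handle's top: where to grip, from above. The guides' tops are 25 mm above the rod's axis, so fingertips 30 mm above it clear them.
- bolt_draw (a joint): How far the bolt is drawn along the gate towards the hinge (crib -y while shut), m: about 0 shot, 0.045 fully drawn. From 0.005 the nose meets the lip unless lifted; from 0.028 it is clear of the keeper and the gate is free. Some 2 N of friction; it stays where it is left.
- bolt_lift (a joint): How far the bolt is lifted in its slack guides, m: 0 hanging, 0.014 at most; more than 0.008 passes the lip. It drops back by its weight.
- pliers: Steel pliers with black grips, 165 mm long, lying flat, 14 mm thick. Origin at the underside of the pivot block (34 mm long, 26 mm wide, flat-sided: the place to grip, across); +x to the jaws, which end 55 mm away (17 mm wide); the two grips end 110 mm away at -x, 52 mm over both. About 0.2 kg.
- drawer_spot (a point): On the inner floor of the open drawer of the low blue drawer unit (240 x 270 x 100 mm), midway across, 57 mm behind the inside of the drawer's front, 22 mm above the bench. +x points into the unit, y across. Inside the drawer is 228 mm wide; sides 56 mm, front 67 mm high over the floor. The unit's top (78 mm over the floor) begins (unit_drawer0 - 0.064 m) from here to +x.
- unit_drawer0 (a joint): How far the drawer stands open, m (0.125 to 0.155 at the start).
- nut_tin: Bystander: aluminium tin of nuts, 68 mm wide, 60 mm high, on the drawer unit. Origin under its centre.
- shackle: Bystander: steel D shackle, about 60 x 52 mm, lying near the pliers. Origin on the bench under its centre.
- steel_block: Bystander: dark steel block 60 x 55 x 50 mm. Origin under its centre.
- hammer: Bystander: hammer, lying at the right.
- wire_brush: Bystander: brush, lying at the left.
- pipe_stub: Bystander: short steel tube standing at the right, 60 mm wide, 80 mm high.
- rod_tin: Bystander: green tin of welding rods at the left, 80 mm wide, 200 mm high with the rods.
Things that resemble listed ones, but are neither listed nor needed, are in the scene too. Of the things like the pliers, leave any that is purple; of the rest the larger one is meant.

How it is judged (in metres and radians):
On the way, in this order (a step that is already met when the one before it is completed fails the run):
1. the pliers lie flat in the open drawer, let go (x of pliers in the frame of drawer_spot between -0.05 and 0.13 m and y of pliers in the frame of drawer_spot between -0.1 and 0.1 m and z of pliers in the frame of drawer_spot between -0.005 and 0.02 m and (angle between pliers's own z axis and vertical below 0.15 rad or angle between pliers's own z axis and vertical above 2.99 rad) and linear speed of pliers below 0.03 m/s and contact force between the fingers and pliers below 0.1 N), for 0.2 s.
2. the bolt has been drawn clear of the keeper (value of joint bolt_draw above 0.028 m), for 0.1 s.
3. the gate stands ajar, held by the bolt handle (value of joint bolt_draw above 0.028 m and value of joint gate between 0.32 and 0.62 rad and velocity of joint gate between -0.1 and 0.1 rad/s and contact force between the fingers and bolt above 1.5 N), for 0.2 s.
At the end, for the whole second after the job is handed in: The pliers lie flat (within 0.15 rad, either side up) on the drawer floor, still and let go; the bolt is drawn at least 28 mm, the gate stands still at 0.32 to 0.62 rad (8 to 14.5 cm at its free edge), and the fingers hold the bolt with over 1.5 N, all that keeps the sprung gate open (all of step 1 and all of step 3); the arm keeps its last pose, push and grip.
It fails at once if the bolt is forced against the keeper (over 60 N) (contact force between bolt and keeper above 60 N).
It fails at once if another thing on the bench is moved by more than 4 cm (distance of any of nut_tin, shackle, steel_block, hammer, wire_brush, pipe_stub, rod_tin from where it was at the start of the episode above 0.04 m).
It also fails if it takes over 59 s, if anything falls off the work surface, if the arm or the gripper's body presses on something with over 40 N, if the wrist force passes 120 N, or if a joint passes its speed limit or range.

## Working session

There is one attempt and no reset: what is moved stays moved. The work goes in short steps, Python scripts to look and compute and a tool call to move; the robot and the scene stay as the last step left them, time stands still between calls to the robot, and variables do not carry over. Pictures are saved under pics/ and viewed, at most 10 in all, crops included, and the job is handed in when it is done.

Besides the shell and the picture viewer there is one more tool, called after "Call:" as name(argument=value, ...), one argument or row to a line, values as JSON. send_rows: Moves the arm, as the interface text tells. Its arguments: {"type":"object","properties":{"targets":{"type":"array"}},"required":["targets"]}

```bash
mkdir -p pics; cat > h.py <<'E'
import numpy as np,cv2
from bench import arm
from scipy.spatial.transform import Rotation as R
def shot(cam,fn=None):
    im,d=arm.get_image(cam)
    if fn: cv2.imwrite('pics/'+fn,im[:,:,::-1])
    np.savez(f'{cam}.npz',im=im,d=d)
    return im,d
def world(cam,d):
    m=arm.camera_model(cam);v,u=np.mgrid[0:480,0:640]
    P=np.stack([(u-m['cx'])/m['fx']*d,(v-m['cy'])/m['fy']*d,d,np.ones_like(d)],-1)
    return (P@np.array(m['cam_to_world']).T)[...,:3]
E
python3 - <<'E'
from h import *
for c in ['top','side']:
    im,d=shot(c,c+'0.png');W=world(c,d);print(c,np.round(np.array(arm.camera_model(c)['cam_to_world']),2).tolist())
    for t in ['crib','keeper','bolt','bolt_grip','pliers','drawer_spot','unit_drawer0','gate','shackle','nut_tin']:
        for b in arm.boxes_of(c,t)[:4]:
            x,y,w,h=b['rect'];cy,cx=int(y+h/2),int(x+w/2)
            print(t,np.round(b['rect']),round(b['score'],2),np.round(W[min(cy,479),min(cx,639)]))
print(arm.read_state())
E
```

```text
top [[-0.02, -0.99, 0.14, 316.17], [-1.0, 0.02, -0.0, -12.44], [0.0, -0.14, -0.99, 1230.8], [0.0, 0.0, 0.0, 1.0]]
crib [357. 228. 107.  79.] 0.71 [ 388. -254.   25.]
crib [143.  92. 134. 115.] 0.69 [719. 281.  52.]
keeper [141. 174.  24.  22.] 0.68 [586. 380. 191.]
bolt [151. 166.  85.  16.] 0.87 [600. 273. 228.]
bolt_grip [148. 166.  89.  19.] 0.59 [600. 277. 222.]
pliers [211. 208.  48.  49.] 0.79 [494. 222.   2.]
pliers [160. 307.  52.  52.] 0.63 [227. 354.  -3.]
pliers [234. 269.  23.  44.] 0.54 [335. 192.   1.]
pliers [150. 164.  87.  19.] 0.21 [603. 273. 227.]
drawer_spot [358. 229. 106.  78.] 0.96 [ 386. -254.   24.]
unit_drawer0 [358. 227. 107.  79.] 0.61 [ 391. -256.   27.]
unit_drawer0 [310. 260.  18.  23.] 0.28 [382.  -8.  53.]
gate [146. 165. 122.  37.] 0.57 [595. 259. 164.]
shackle [161. 219.  23.  19.] 0.66 [513. 395.  -3.]
nut_tin [398. 145.  28.  34.] 0.61 [ 645. -250.  136.]
nut_tin [145. 164. 123.  37.] 0.31 [596. 258. 169.]
nut_tin [360. 229. 105.  82.] 0.21 [ 383. -259.   25.]
side [[1.0, -0.02, 0.03, 417.75], [-0.03, -0.68, 0.73, -870.31], [0.01, -0.74, -0.68, 96
[... 1066 characters left out ...]
e+00,  3.84699965e-01,  7.87776319e-03, -7.96441237e-06,
       -1.19401140e+00, -2.58566335e-01]), 'joint_vel': array([ 1.34096298e-03,  1.65732009e-03,  6.35371162e-04, -8.94253744e-05,
       -1.04805672e-03,  1.22695447e-03]), 'joint_efforts': array([ 3.45663766e-04, -3.92099333e+01,  1.88618642e+01,  4.19064492e+00,
       -3.57509643e-04, -2.54435299e-06]), 'position': array([276.19564979, 560.62136991, 203.60219275]), 'ee_rot': array([ 9.73920506e-01, -2.26889505e-01, -3.14808277e-06,  1.87374285e-05]), 'contact_force': array([ 0.44998874, -0.0707618 , -0.02886516]), 'wrist_torque': array([-0.00205738, -0.01887988,  0.04992107]), 'grasp_force': 0.0, 'gripper_width': 85.46011312503045}
```

```bash
python3 - <<'E'
from h import *
t=np.load('top.npz')['im'];
c=t[80:380,125:485]
cv2.imwrite('pics/c1.png',cv2.resize(c,(720,600),interpolation=cv2.INTER_CUBIC)[:,:,::-1])
E
```

```text
(no output)
```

View pics/c1.png

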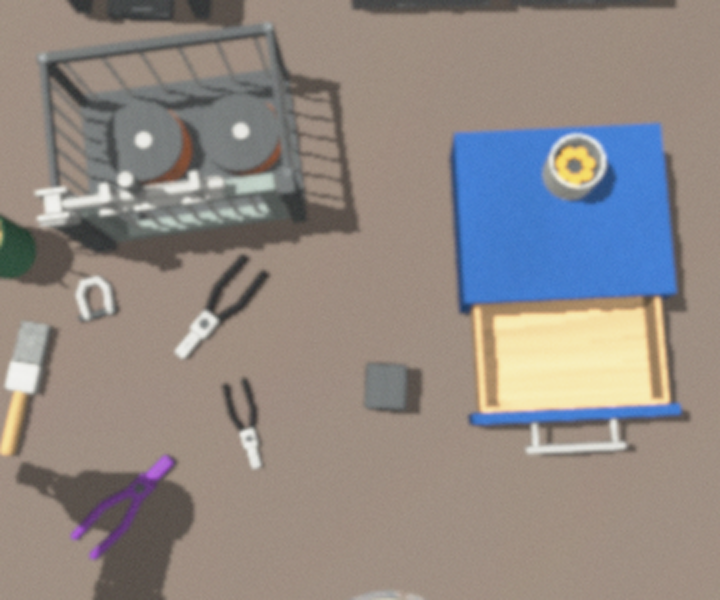

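View pics/side0.png

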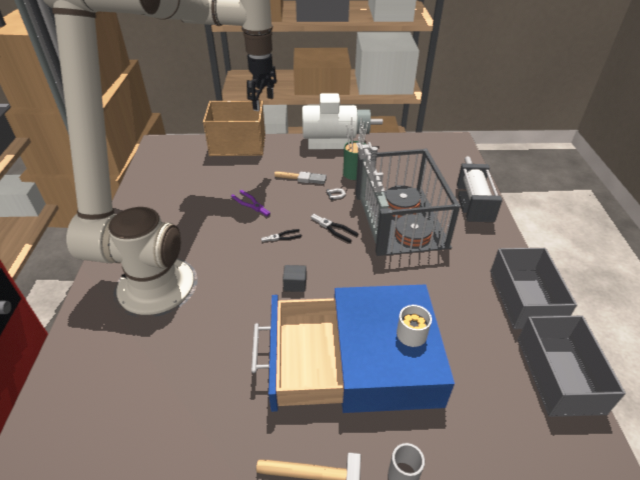

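The top crop shows three pliers-like things. In full-image pixels they are purple (187,333), small black/steel (246,290) and larger black/steel (228,241) in front of the crib. The larger non-purple one fits, and the crop confirms its size and colour. The bolt handle top is about (187,170), the keeper (153,184) and the open drawer (410,260).

```bash
cat >> h.py <<'E'
def ray(cam,u,v,z):
    m=arm.camera_model(cam);T=np.array(m['cam_to_world']);r=T[:3,:3]@[(u-m['cx'])/m['fx'],(v-m['cy'])/m['fy'],1]
    return T[:3,3]+r*(z-T[2,3])/r[2]
E
python3 - <<'E'
from h import *
S={c:np.load(c+'.npz') for c in ['top','side']}
W={c:world(c,S[c]['d']) for c in S}
f=lambda x,y,z:np.round(ray('top',125+x/2,80+y/2,z),1)
print('pivot',f(205,322,14),'jaw',f(181,354,10),'grips',f(245,259,10),f(265,274,10))
a=W['top'];bg=S['top']['im'].astype(float)
# bolt: points z>200 near crib, both cams
for c in W:
    P=W[c];m=(P[...,2]>205)&(P[...,2]<265)&(P[...,0]>540)&(P[...,0]<680)&(P[...,1]>120)&(P[...,1]<350)
    Q=P[m];print(c,len(Q),np.round(Q[np.argsort(-Q[:,2])][:60:2]).tolist())
# crib frame tops
for n,p in dict(farL=(45,58),farR=(270,28),hinge=(287,180)).items(): print(n,f(*p,160))
for c in W:
    P=W[c]; 
    m=(np.abs(P[...,2]-22)<8)&(abs(P[...,0]-390)<150)&(abs(P[...,1]+250)<150)
    Q=P[m][:,:2].astype(np.float32);r=cv2.minAreaRect(Q);print(c,'floor',r,Q.min(0),Q.max(0))
    m=(np.abs(P[...,2]-100)<7)&(abs(P[...,0]-550)<250)&(abs(P[...,1]+250)<170)
    Q=P[m][:,:2].astype(np.float32);r=cv2.minAreaRect(Q);print(c,'unit top',r,Q.min(0),Q.max(0))
    m=(np.abs(P[...,2]-89)<6)&(abs(P[...,0]-320)<40)&(abs(P[...,1]+250)<170)
    print('front',np.round(P[m].min(0)),np.round(P[m].max(0)))
for x in [(480,305),(660,298),(484,407),(668,400)]: print(f(*x,22))
t=S['top']['im'];
cv2.imwrite('pics/c2.png',cv2.resize(t[155:270,135:285],(800,613))[:600,:,::-1])
E
```

```text
pivot [471.1 237.2  14. ] jaw [428.5 270.4  10. ] grips [557.9 183.3  10. ] [536.3 155.8  10. ]
top 189 [[612.0, 281.0, 254.0], [605.0, 284.0, 254.0], [612.0, 277.0, 253.0], [600.0, 273.0, 253.0], [605.0, 278.0, 252.0], [603.0, 280.0, 251.0], [608.0, 276.0, 251.0], [608.0, 287.0, 251.0], [608.0, 283.0, 250.0], [608.0, 274.0, 250.0], [608.0, 278.0, 250.0], [608.0, 281.0, 250.0], [604.0, 287.0, 249.0], [602.0, 285.0, 249.0], [599.0, 285.0, 249.0], [606.0, 274.0, 249.0], [606.0, 272.0, 248.0], [604.0, 279.0, 248.0], [611.0, 288.0, 248.0], [602.0, 283.0, 248.0], [604.0, 283.0, 248.0], [600.0, 281.0, 248.0], [612.0, 275.0, 247.0], [614.0, 282.0, 246.0], [598.0, 282.0, 246.0], [612.0, 278.0, 245.0], [603.0, 271.0, 243.0], [597.0, 283.0, 242.0], [599.0, 274.0, 240.0], [602.0, 274.0, 240.0]]
side 130 [[601.0, 274.0, 250.0], [601.0, 269.0, 250.0], [599.0, 276.0, 249.0], [606.0, 270.0, 249.0], [602.0, 282.0, 249.0], [613.0, 277.0, 248.0], [598.0, 273.0, 247.0], [605.0, 280.0, 247.0], [604.0, 270.0, 246.0], [607.0, 270.0, 246.0], [606.0, 266.0, 245.0], [599.0, 273.0, 244.0], [613.0, 270.0, 242.
[... 601 characters left out ...]
39798] [ 539.3459  -105.78385]
top unit top ((519.2872314453125, -242.25775146484375), (376.17181396484375, 271.6434631347656), 1.5382304191589355) [ 330.41833 -378.36185] [ 710.03845 -102.45081]
front [ 326. -377.   83.] [ 348. -115.   94.]
side floor ((434.3826904296875, -255.4950408935547), (207.94223022460938, 253.52394104003906), 0.1374213993549347) [ 330.7114  -382.49585] [ 538.6494  -128.74028]
side unit top ((592.9451904296875, -242.8369140625), (226.0849151611328, 276.058837890625), 1.32383131980896) [ 477.20654 -382.1465 ] [ 708.4101  -105.15066]
front [ 325. -383.   83.] [ 345. -119.   91.]
[ 484.7 -137.2   22. ]
[ 488.7 -382.    22. ]
[ 347.1 -137.5   22. ]
[ 350.7 -383.9   22. ]
```

View pics/c2.png

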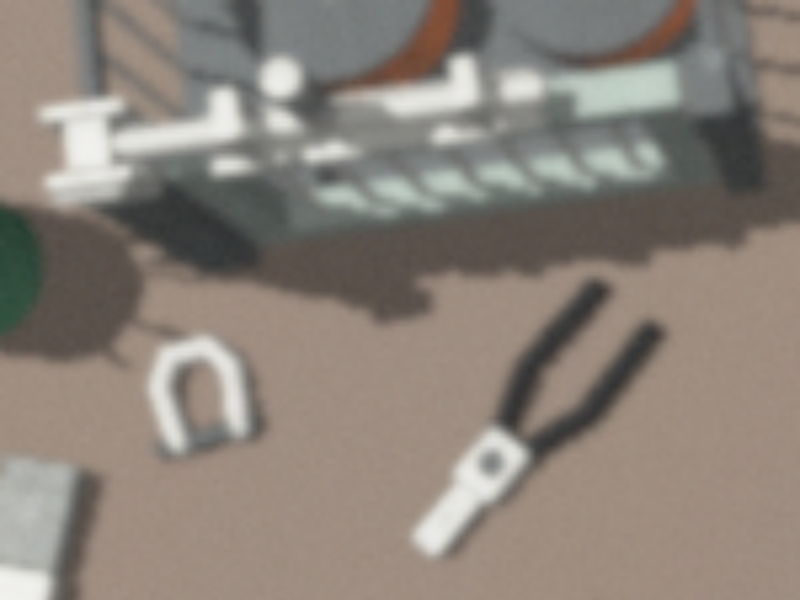

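The enlarged crop confirms the large pliers: black grips, pivot (227,242), jaw tip (215,257). It also shows the bolt handle top at (187.7,169.6).

```bash
cat >> h.py <<'E'
def go(x,y,z,yaw):
    "tool-frame shift (cm) and az (deg) to TCP goal; yaw = world angle of tool x, tool down"
    s=arm.read_state();r=R.from_quat(s['ee_rot']);X=r.as_matrix()[:,0]
    y0=np.degrees(np.arctan2(X[1],X[0]));d=r.inv().apply(np.array([x,y,z])-s['position'])/10
    print('clock',round(s['clock'],2),'pos',np.round(s['position'],1),'yaw',round(y0,1),'-> shift cm',np.round(d,2),'az',round((y0-yaw+180)%360-180,1),'z tilt',np.round(r.as_matrix()[:,2],3))
E
python3 - <<'E'
from h import *
f=lambda x,y,z:np.round(ray('top',125+x/2,80+y/2,z),1)
g=lambda x,y,z:np.round(ray('top',135+(x-2)/5.333,155+(y-2)/5.333,z),1)
print('pl',g(492,464,14),g(428,545,10),g(598,285,10),g(655,330,10))
print('handle',g(281,78,250),'nose',g(85,135,200),'rod',g(520,85,192),g(180,130,192),g(430,105,192))
for p in [(470,418,89),(682,408,89),(465,303,100),(676,293,100),(455,132,100),(660,124,100)]: print(p,f(*p))
P=world('side',np.load('side.npz')['d']);m=(np.abs(P[...,0]-335)<25)&(P[...,2]>70)&(P[...,1]>-400)&(P[...,1]<-90)
for y in range(-380,-100,40):
  q=P[m&(abs(P[...,1]-y)<15)];print(y,np.round(np.percentile(q[:,0],[5,50,95])),q[:,2].max().round())
s=arm.read_state();go(470,237,60,-40.3)
E
```

```text
pl [469.4 238.9  14. ] [429.1 272.1  10. ] [562.  185.4  10. ] [537.7 156.   10. ]
handle [605.4 279.7 250. ] nose [596.2 380.5 200. ] rod [616.8 190.5 192. ] [599.7 341.4 192. ] [608.6 230.5 192. ]
(470, 418, 89) [ 332.  -112.4   89. ]
(682, 408, 89) [ 338.3 -380.3   89. ]
(465, 303, 100) [ 476.8 -110.2  100. ]
(676, 293, 100) [ 483.5 -378.9  100. ]
(455, 132, 100) [ 702.2 -104.9  100. ]
(660, 124, 100) [ 706.9 -372.7  100. ]
-380 [331. 339. 356.] 90.0
-340 [331. 340. 349.] 91.0
-300 [329. 339. 348.] 90.0
-260 [329. 339. 348.] 90.0
-220 [328. 338. 347.] 91.0
-180 [327. 337. 346.] 90.0
-140 [326. 338. 356.] 89.0
clock 1.1 pos [276.2 560.6 203.6] yaw -26.2 -> shift cm [31.69 20.46 14.36] az 14.1 z tilt [-0. -0. -1.]
```

Call:
send_rows(
  targets=[
    {"x":3.16,"y":2.04,"z":1.4,"gripper":-1},
    {"x":3.16,"y":2.04,"z":1.4,"gripper":-1},
    {"x":3.16,"y":2.04,"z":1.4,"gripper":-1},
    {"x":3.16,"y":2.04,"z":1.4,"gripper":-1},
    {"x":3.16,"y":2.04,"z":1.4,"gripper":-1},
  ],
)

```text
$.targets[0]: bad value
```

Call:
send_rows(
  targets=[
    {"x":3.16,"y":2.04,"z":1.4,"gripper":-1},
    {"x":3.16,"y":2.04,"z":1.4,"gripper":-1},
    {"x":3.16,"y":2.04,"z":1.4,"gripper":-1},
    {"x":3.16,"y":2.04,"z":1.4,"gripper":-1},
    {"x":3.16,"y":2.04,"z":1.4,"gripper":-1},
  ],
)

```text
$.targets[0]: bad value
```

Call:
send_rows(
  targets=[
    {"az":7,"gripper":-1},
    {"az":6.8,"gripper":-1},
    {"gripper":-1},
    {"gripper":-1},
  ],
)

```text
$.targets[0]: bad value
```

```bash
python3 - <<'E'
from h import *
go(469.5,238.5,3,-40)
im,d=shot('side');r=arm.boxes_of('side','pliers');print([(np.round(b['rect']),round(b['score'],2)) for b in r])
cv2.imwrite('pics/s1.png',cv2.resize(im[120:300,230:470],(800,600))[:,:,::-1])
E
```

```text
clock 1.1 pos [276.2 560.6 203.6] yaw -26.2 -> shift cm [31.58 20.35 20.06] az 13.8 z tilt [-0. -0. -1.]
[(array([233., 190.,  38.,  26.]), 0.85), (array([264., 229.,  39.,  11.]), 0.8), (array([312., 211.,  48.,  31.]), 0.75), (array([361., 146.,  22.,  42.]), 0.6)]
```

View pics/s1.png

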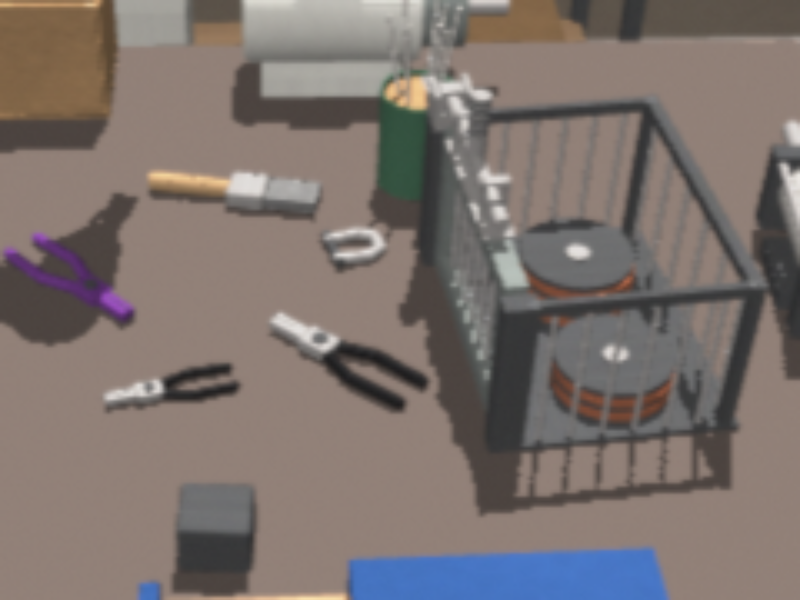

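The rows were refused, so nothing moved. The picture shows the scene unchanged, with the pliers' pivot at side pixel (326,222.6). I'll resend with every key filled in.

Call:
send_rows(
  targets=[
    {"gripper":-1,"x":3.16,"y":2.04,"z":1.4,"ax":0,"ay":0,"az":0},
    {"gripper":-1,"x":3.16,"y":2.04,"z":1.4,"ax":0,"ay":0,"az":0},
    {"gripper":-1,"x":3.16,"y":2.04,"z":1.4,"ax":0,"ay":0,"az":0},
    {"gripper":-1,"x":3.16,"y":2.04,"z":1.4,"ax":0,"ay":0,"az":0},
    {"gripper":-1,"x":3.16,"y":2.04,"z":1.4,"ax":0,"ay":0,"az":0},
  ],
)

```text
clock: 1.62
position: [373.4, 397.9, 133.3]
ee_rot: [0.974, -0.227, 0.0, -0.0]
contact_force: [1.5, 0.0, -0.2]
gripper_width: 85.6
grasp_force: 0.0
```

```bash
python3 - <<'E'
from h import *
go(469.5,238.5,60,-40); print(ray('side',326,222.6,14),ray('side',230+278/3.333,120+322/3.333,10))
E
```

```text
clock 1.62 pos [373.4 397.9 133.3] yaw -26.2 -> shift cm [15.66 10.07  7.33] az 13.8 z tilt [ 0.     0.001 -1.   ]
[469.65826142 228.9948294   14.        ] [431.43486633 263.32201853  10.        ]
```

Call:
send_rows(
  targets=[
    {"gripper":-1,"x":3.16,"y":2.04,"z":1.4,"ax":0,"ay":0,"az":0},
    {"gripper":-1,"x":3.16,"y":2.04,"z":1.4,"ax":0,"ay":0,"az":0},
    {"gripper":-1,"x":3.16,"y":2.04,"z":1.4,"ax":0,"ay":0,"az":0},
    {"gripper":-1,"x":3.16,"y":2.04,"z":1.4,"ax":0,"ay":0,"az":0},
    {"gripper":-1,"x":3.16,"y":2.04,"z":1.4,"ax":0,"ay":0,"az":0},
  ],
)

```text
clock: 2.03
position: [470.3, 236.6, 63.4]
ee_rot: [0.974, -0.227, 0.0, -0.0]
contact_force: [1.2, 1.1, -0.0]
gripper_width: 85.4
grasp_force: 0.0
```

Call:
send_rows(
  targets=[
    {"gripper":-1,"x":0,"y":0,"z":0,"ax":0,"ay":0,"az":7},
    {"gripper":-1,"x":0,"y":0,"z":0,"ax":0,"ay":0,"az":6.8},
    {"gripper":-1,"x":0,"y":0,"z":0,"ax":0,"ay":0,"az":0},
  ],
)

```text
clock: 2.28
position: [470.0, 237.1, 63.4]
ee_rot: [0.939, -0.344, -0.0, 0.0]
contact_force: [-0.1, 0.2, 0.0]
gripper_width: 85.7
grasp_force: 0.0
```

```bash
python3 - <<'E'
from h import *
go(469.5,235.5,3,-40)
im,d=shot('side')
a=cv2.resize(im[160:260,280:400],(400,333))
im,d=shot('top')
b=cv2.resize(im[180:280,180:300],(400,333))
cv2.imwrite('pics/s2.png',np.hstack([a,b])[:,:,::-1])
E
```

```text
clock 2.28 pos [470.  237.1  63.4] yaw -40.2 -> shift cm [0.06 0.15 6.04] az -0.2 z tilt [-0. -0. -1.]
```

View pics/s2.png

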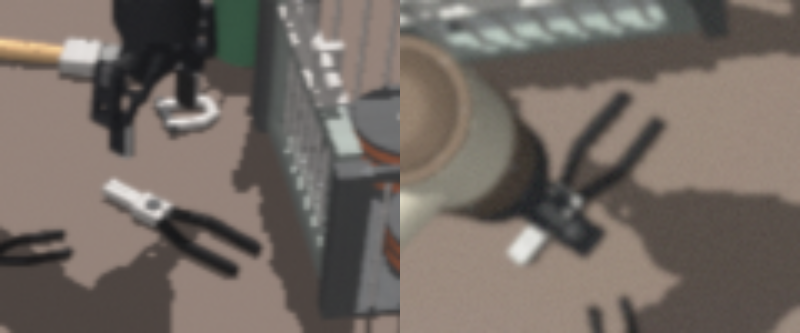

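The fingers straddle the pivot, seen near (565,200) in the right half, and are in line with it. I'm descending and closing.

Call:
send_rows(
  targets=[
    {"gripper":-1,"x":0,"y":0.1,"z":3,"ax":0,"ay":0,"az":0},
    {"gripper":-1,"x":0,"y":0,"z":3,"ax":0,"ay":0,"az":0},
    {"gripper":-1,"x":0,"y":0,"z":0,"ax":0,"ay":0,"az":0},
  ],
)

```text
clock: 2.63
position: [465.4, 235.2, -0.6]
ee_rot: [0.94, -0.341, -0.003, 0.004]
contact_force: [-0.7, -0.2, -0.2]
gripper_width: 85.6
grasp_force: 0.0
```

Call:
send_rows(
  targets=[
    {"gripper":1,"x":0,"y":0,"z":0,"ax":0,"ay":0,"az":0},
    {"gripper":1,"x":0,"y":0,"z":0,"ax":0,"ay":0,"az":0},
    {"gripper":1,"x":0,"y":0,"z":0,"ax":0,"ay":0,"az":0},
    {"gripper":1,"x":0,"y":0,"z":0,"ax":0,"ay":0,"az":0},
    {"gripper":1,"x":0,"y":0,"z":0,"ax":0,"ay":0,"az":0},
  ],
)

```text
clock: 3.05
position: [469.5, 237.9, 4.9]
ee_rot: [0.94, -0.342, 0.001, -0.001]
contact_force: [-1.1, 0.1, -0.1]
gripper_width: 25.4
grasp_force: 0.0
```

Call:
send_rows(
  targets=[
    {"gripper":1,"x":0,"y":0,"z":0,"ax":0,"ay":0,"az":0},
    {"gripper":1,"x":0,"y":0,"z":0,"ax":0,"ay":0,"az":0},
  ],
)

```text
clock: 3.22
position: [469.1, 237.4, 4.2]
ee_rot: [0.94, -0.342, 0.0, -0.0]
contact_force: [-0.2, 0.3, 0.2]
gripper_width: 0.8
grasp_force: 0.0
```

```bash
python3 - <<'E'
from h import *
im,d=shot('side')
a=cv2.resize(im[170:250,290:390],(400,320),interpolation=cv2.INTER_CUBIC)
im,d=shot('top')
b=cv2.resize(im[200:280,180:280],(400,320),interpolation=cv2.INTER_CUBIC)
cv2.imwrite('pics/s3.png',np.hstack([a,b])[:,:,::-1])
m=arm.camera_model('side');T=np.linalg.inv(np.array(m['cam_to_world']));p=T@[469.1,237.4,4.2,1];print('tcp in side',m['fx']*p[0]/p[2]+m['cx'],m['fy']*p[1]/p[2]+m['cy'])
E
```

```text
tcp in side 325.68314843123744 223.22704215185743
```

View pics/s3.png

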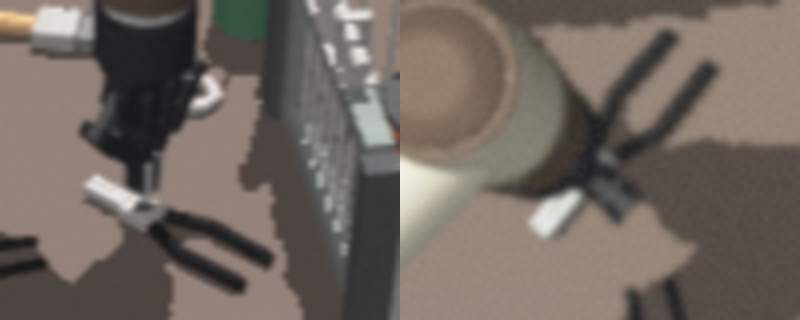

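```bash
python3 - <<'E'
from h import *
s=np.load('side.npz');W=world('side',s['d'])
for v in range(208,232,2): print(v,[tuple(int(round(k)) for k in W[v,u]) for u in range(320,338,3)])
s=arm.read_state();print(s['position'],s['gripper_width'],s['contact_force'])
t=np.load('top.npz');W=world('top',t['d'])
for v in range(236,262,3): print(v,[tuple(int(round(k)) for k in W[v,u]) for u in range(209,245,4)])
E
```

```text
208 [(450, 195, 100), (459, 204, 92), (468, 217, 81), (478, 231, 70), (493, 317, 0), (503, 323, -5)]
210 [(450, 202, 87), (459, 205, 83), (469, 218, 73), (478, 228, 64), (492, 308, -1), (502, 305, 1)]
212 [(453, 304, -5), (460, 224, 61), (469, 224, 61), (478, 229, 56), (492, 297, 0), (502, 301, -4)]
214 [(453, 291, -3), (460, 226, 51), (469, 228, 50), (478, 229, 48), (491, 290, -2), (501, 285, 1)]
216 [(452, 276, 2), (460, 226, 43), (469, 227, 42), (479, 233, 37), (491, 275, 1), (501, 282, -4)]
218 [(452, 256, 10), (462, 269, -1), (469, 225, 36), (481, 269, -1), (490, 269, -1), (500, 265, 2)]
220 [(452, 245, 11), (461, 244, 12), (470, 243, 12), (480, 244, 11), (490, 255, 2), (499, 257, 0)]
222 [(451, 235, 12), (461, 232, 14), (470, 231, 15), (479, 234, 12), (488, 234, 12), (499, 248, 0)]
224 [(451, 235, 4), (460, 227, 10), (470, 226, 11), (479, 221, 15), (488, 231, 6), (497, 227, 10)]
226 [(451, 232, -2), (461, 230, -1), (469, 220, 8), (478, 217, 10), (489, 234, -5), (497, 221, 7)]
228 [(451, 224, -3), (460, 216, 3), (470, 223, -3), (478, 209, 9), (487, 205, 12), (497, 219, 0)]
230 [
[... 847 characters left out ...]
434, 227, 183), (435, 221, 166), (438, 216, 144), (438, 208, 137), (439, 200, 129), (439, 191, 123), (453, 203, 0)]
251 [(447, 292, -4), (446, 279, 4), (444, 265, 15), (444, 255, 12), (445, 247, -1), (433, 212, 117), (432, 200, 126), (432, 192, 121), (445, 203, -2)]
254 [(438, 290, 3), (437, 277, 11), (436, 265, 14), (438, 258, -3), (437, 246, 3), (437, 236, 1), (425, 201, 123), (436, 213, 3), (436, 203, -3)]
257 [(430, 290, 0), (429, 279, 3), (428, 265, 16), (429, 258, 0), (429, 246, 1), (429, 236, -3), (428, 225, 0), (428, 213, 3), (428, 203, -1)]
260 [(422, 291, -1), (421, 280, -1), (421, 269, -2), (421, 258, -2), (421, 248, -4), (420, 235, 2), (420, 224, 4), (420, 214, 0), (419, 203, 2)]
```

Side depth puts the shut fingertips at about z 30, not the reported 4, and the pliers were untouched. I'll probe downward in small steps and watch the force.

Call:
send_rows(
  targets=[
    {"gripper":1,"x":0,"y":0,"z":0.3,"ax":0,"ay":0,"az":0},
    {"gripper":1,"x":0,"y":0,"z":0.3,"ax":0,"ay":0,"az":0},
    {"gripper":1,"x":0,"y":0,"z":0,"ax":0,"ay":0,"az":0},
  ],
)

```text
clock: 3.57
position: [468.4, 236.8, -3.2]
ee_rot: [0.94, -0.342, -0.0, 0.001]
contact_force: [-0.4, 0.3, 0.6]
gripper_width: -0.2
grasp_force: 0.0
```

```bash
python3 - <<'E'
from h import *
im,d=shot('side');W=world('side',d)
for v in range(208,226,1): print(v,[tuple(int(round(k)) for k in W[v,u]) for u in range(322,334,2)],im[v,327])
s=arm.read_state();print(s['position'],s['gripper_width'],s['contact_force'],s['joints'])
E
```

```text
208 [(457, 220, 79), (463, 225, 75), (468, 212, 85), (475, 225, 75), (481, 229, 72), (493, 319, -2)] [26 26 29]
209 [(456, 202, 90), (463, 222, 74), (468, 218, 77), (475, 224, 71), (481, 234, 64), (492, 311, 1)] [30 29 32]
210 [(456, 199, 89), (462, 208, 81), (469, 218, 73), (475, 224, 68), (482, 239, 55), (492, 307, 0)] [38 37 40]
211 [(456, 200, 84), (462, 212, 75), (469, 219, 68), (475, 224, 64), (482, 239, 52), (492, 306, -3)] [41 40 42]
212 [(456, 201, 79), (462, 207, 74), (469, 218, 65), (475, 226, 59), (482, 241, 46), (492, 297, 0)] [68 67 68]
213 [(456, 202, 75), (462, 208, 70), (469, 223, 57), (475, 227, 54), (482, 241, 42), (491, 293, -1)] [94 92 93]
214 [(457, 227, 50), (463, 225, 52), (469, 223, 53), (475, 224, 53), (482, 243, 36), (491, 287, 0)] [96 95 95]
215 [(457, 227, 47), (463, 222, 51), (469, 224, 49), (475, 227, 46), (482, 238, 36), (491, 287, -4)] [97 96 96]
216 [(457, 230, 40), (463, 222, 46), (469, 223, 45), (475, 228, 41), (484, 279, -1), (491, 279, -2)] [96 95 96]
217 [(457, 227, 38), (463, 224, 41), (469, 222, 43), (475, 228, 38), (484, 266, 5), (490, 272, 0
[... 413 characters left out ...]
231, 18), (482, 237, 13), (490, 254, -1)] [85 84 83]
222 [(457, 230, 16), (464, 235, 12), (470, 228, 17), (476, 234, 12), (482, 235, 11), (488, 235, 11)] [91 88 88]
223 [(457, 228, 13), (464, 229, 12), (470, 226, 15), (476, 229, 12), (482, 227, 14), (488, 232, 9)] [116 113 111]
224 [(457, 225, 12), (463, 227, 11), (469, 223, 13), (476, 227, 10), (482, 230, 8), (488, 229, 8)] [116 114 111]
225 [(457, 232, 2), (464, 227, 6), (470, 225, 8), (475, 220, 12), (482, 225, 7), (488, 226, 6)] [106 104 103]
[468.51107841 236.88316367  -2.96572083] -0.06634263616133763 [ 0.08967329 -0.64148169  0.21467439] [ 7.77387839e-01  4.67127952e-01 -4.80591666e-01 -7.88736620e-05
 -6.24393085e-01  9.47987190e-02]
```

Call:
send_rows(
  targets=[
    {"gripper":1,"x":0,"y":0,"z":0.3,"ax":0,"ay":0,"az":0},
    {"gripper":1,"x":0,"y":0,"z":0.2,"ax":0,"ay":0,"az":0},
    {"gripper":1,"x":0,"y":0,"z":0,"ax":0,"ay":0,"az":0},
  ],
)

```text
clock: 3.87
position: [468.6, 236.9, -8.0]
ee_rot: [0.94, -0.342, -0.0, 0.0]
contact_force: [0.6, 0.3, -0.4]
gripper_width: -0.0
grasp_force: 0.0
```

Call:
send_rows(
  targets=[
    {"gripper":1,"x":0,"y":0,"z":0.2,"ax":0,"ay":0,"az":0},
    {"gripper":1,"x":0,"y":0,"z":0,"ax":0,"ay":0,"az":0},
  ],
)

```text
clock: 4.03
position: [468.7, 237.1, -9.7]
ee_rot: [0.94, -0.342, -0.0, 0.0]
contact_force: [-0.2, 0.3, -0.0]
gripper_width: 0.3
grasp_force: 0.0
```

Call:
send_rows(
  targets=[
    {"gripper":1,"x":0,"y":0,"z":0.2,"ax":0,"ay":0,"az":0},
    {"gripper":1,"x":0,"y":0,"z":0,"ax":0,"ay":0,"az":0},
  ],
)

```text
clock: 4.2
position: [468.7, 237.1, -11.7]
ee_rot: [0.94, -0.342, -0.0, 0.0]
contact_force: [-0.5, -0.0, -0.6]
gripper_width: 0.0
grasp_force: 0.0
```

Call:
send_rows(
  targets=[
    {"gripper":1,"x":0,"y":0,"z":0.2,"ax":0,"ay":0,"az":0},
    {"gripper":1,"x":0,"y":0,"z":0,"ax":0,"ay":0,"az":0},
  ],
)

```text
clock: 4.37
position: [469.0, 237.3, -13.4]
ee_rot: [0.94, -0.342, 0.0, -0.0]
contact_force: [0.1, 0.2, 0.0]
gripper_width: 0.0
grasp_force: 0.2
```

Call:
send_rows(
  targets=[
    {"gripper":1,"x":0,"y":0,"z":0.2,"ax":0,"ay":0,"az":0},
    {"gripper":1,"x":0,"y":0,"z":0,"ax":0,"ay":0,"az":0},
  ],
)

```text
clock: 4.53
position: [469.0, 237.4, -13.7]
ee_rot: [0.94, -0.342, 0.0, 0.0]
contact_force: [-4.1, -0.9, 13.4]
gripper_width: -0.1
grasp_force: 6.5
```

```bash
python3 - <<'E'
from h import *
im,d=shot('side');W=world('side',d)
for v in range(216,228,1): print(v,[tuple(int(round(k)) for k in W[v,u]) for u in range(322,334,2)],im[v,327])
s=arm.read_state();print(s['position'],s['gripper_width'],s['contact_force'])
E
```

```text
216 [(456, 207, 59), (463, 224, 45), (469, 222, 46), (475, 226, 43), (482, 241, 31), (491, 280, -3)] [95 93 94]
217 [(457, 231, 35), (463, 224, 40), (469, 226, 39), (475, 225, 40), (482, 238, 28), (491, 276, -4)] [97 95 96]
218 [(457, 230, 32), (463, 226, 36), (469, 225, 36), (475, 226, 35), (482, 240, 23), (490, 271, -3)] [96 94 95]
219 [(457, 228, 30), (463, 223, 34), (469, 225, 32), (475, 223, 33), (483, 259, 3), (490, 267, -5)] [96 95 95]
220 [(457, 229, 25), (463, 226, 27), (469, 227, 27), (475, 223, 29), (484, 263, -5), (490, 256, 2)] [96 95 96]
221 [(457, 229, 20), (463, 226, 23), (470, 227, 22), (476, 228, 22), (483, 242, 9), (490, 255, -2)] [98 96 97]
222 [(458, 235, 12), (463, 223, 22), (469, 225, 20), (476, 224, 21), (482, 237, 9), (489, 236, 10)] [103 102 102]
223 [(457, 233, 9), (463, 227, 14), (470, 228, 13), (476, 226, 15), (482, 229, 12), (488, 231, 10)] [120 118 118]
224 [(457, 229, 8), (463, 227, 10), (469, 223, 14), (476, 225, 11), (482, 224, 12), (488, 228, 9)] [117 114 112]
225 [(457, 232, 2), (463, 227, 6), (470, 224, 9), (475, 218, 14), (482, 226, 6), (488, 224, 8)] [106 104 102]
226 [(457, 229, 0), (463, 221, 7), (469, 216, 12), (476, 219, 9), (481, 215, 12), (488, 229, 0)] [64 62 62]
227 [(457, 226, -1), (464, 226, -1), (469, 221, 3), (475, 211, 12), (481, 207, 15), (488, 226, -1)] [41 40 41]
[469.02172234 237.42143338 -13.65950161] -0.1741123591733034 [-3.88820922 -0.50753014 12.17265186]
```

Contact with the 14 mm block came at a reported z of -13.5, so true tip z is the reported value plus about 27.5. I'm correcting for this: raise, open, descend to a reported -24, grip.

Call:
send_rows(
  targets=[
    {"gripper":-1,"x":0,"y":0,"z":-0.7,"ax":0,"ay":0,"az":0},
    {"gripper":-1,"x":0,"y":0,"z":0,"ax":0,"ay":0,"az":0},
    {"gripper":-1,"x":0,"y":0,"z":0,"ax":0,"ay":0,"az":0},
    {"gripper":-1,"x":0,"y":0,"z":0,"ax":0,"ay":0,"az":0},
    {"gripper":-1,"x":0,"y":0,"z":0,"ax":0,"ay":0,"az":0},
  ],
)

```text
clock: 5.0
position: [468.7, 237.0, -8.8]
ee_rot: [0.94, -0.342, -0.0, 0.0]
contact_force: [0.8, 0.2, 0.5]
gripper_width: 60.6
grasp_force: 0.0
```

Call:
send_rows(
  targets=[
    {"gripper":-1,"x":0,"y":0.2,"z":0.5,"ax":0,"ay":0,"az":0},
    {"gripper":-1,"x":0,"y":0,"z":0.5,"ax":0,"ay":0,"az":0},
    {"gripper":-1,"x":0,"y":0,"z":0,"ax":0,"ay":0,"az":0},
    {"gripper":-1,"x":0,"y":0,"z":0,"ax":0,"ay":0,"az":0},
  ],
)

```text
clock: 5.33
position: [467.2, 235.3, -19.1]
ee_rot: [0.94, -0.342, -0.0, 0.001]
contact_force: [0.8, 0.6, -1.0]
gripper_width: 85.2
grasp_force: 0.0
```

Call:
send_rows(
  targets=[
    {"gripper":-1,"x":0,"y":0,"z":0.45,"ax":0,"ay":0,"az":0},
    {"gripper":0.2,"x":0,"y":0,"z":0,"ax":0,"ay":0,"az":0},
    {"gripper":1,"x":0,"y":0,"z":0,"ax":0,"ay":0,"az":0},
    {"gripper":1,"x":0,"y":0,"z":0,"ax":0,"ay":0,"az":0},
    {"gripper":1,"x":0,"y":0,"z":0,"ax":0,"ay":0,"az":0},
  ],
)

```text
clock: 5.75
position: [467.7, 235.8, -22.8]
ee_rot: [0.94, -0.342, 0.0, -0.0]
contact_force: [-0.2, 0.3, 0.6]
gripper_width: 38.6
grasp_force: 0.0
```

Call:
send_rows(
  targets=[
    {"gripper":1,"x":0,"y":0,"z":0,"ax":0,"ay":0,"az":0},
    {"gripper":1,"x":0,"y":0,"z":0,"ax":0,"ay":0,"az":0},
    {"gripper":1,"x":0,"y":0,"z":0,"ax":0,"ay":0,"az":0},
  ],
)

```text
clock: 6.0
position: [468.5, 236.6, -22.1]
ee_rot: [0.94, -0.342, 0.001, -0.001]
contact_force: [0.5, 1.6, 3.7]
gripper_width: 24.4
grasp_force: 58.5
```

Gripped at 58 N. Now lifting.

Call:
send_rows(
  targets=[
    {"gripper":1,"x":0,"y":0,"z":-1.5,"ax":0,"ay":0,"az":0},
    {"gripper":1,"x":0,"y":0,"z":-3,"ax":0,"ay":0,"az":0},
    {"gripper":1,"x":0,"y":0,"z":-4,"ax":0,"ay":0,"az":0},
    {"gripper":1,"x":0,"y":0,"z":-4,"ax":0,"ay":0,"az":0},
    {"gripper":1,"x":0,"y":0,"z":-2,"ax":0,"ay":0,"az":0},
  ],
)

```text
clock: 6.42
position: [468.7, 236.4, 126.2]
ee_rot: [0.94, -0.342, 0.001, -0.002]
contact_force: [-0.2, 0.2, -0.9]
gripper_width: 24.3
grasp_force: 58.9
```

```bash
python3 - <<'E'
from h import *
go(411,-220,105,-88.65); s=arm.read_state();print(s['gripper_width'],s['grasp_force'],s['contact_force'])
E
```

```text
clock 6.42 pos [468.7 236.4 126.2] yaw -40.0 -> shift cm [24.92 38.68  1.96] az 48.6 z tilt [ 0.004  0.003 -1.   ]
24.348203238871434 58.87232283130288 [-0.19037698  0.2389014  -0.93418916]
```

Call:
send_rows(
  targets=[
    {"gripper":1,"x":2.08,"y":3.22,"z":0,"ax":0,"ay":0,"az":0},
    {"gripper":1,"x":2.08,"y":3.22,"z":0,"ax":0,"ay":0,"az":0},
    {"gripper":1,"x":2.08,"y":3.22,"z":0,"ax":0,"ay":0,"az":0},
    {"gripper":1,"x":2.08,"y":3.22,"z":0,"ax":0,"ay":0,"az":0},
    {"gripper":1,"x":2.08,"y":3.22,"z":0,"ax":0,"ay":0,"az":0},
  ],
)

```text
clock: 6.83
position: [441.6, 43.5, 121.4]
ee_rot: [0.94, -0.342, -0.001, 0.001]
contact_force: [0.7, 0.2, -1.1]
gripper_width: 24.3
grasp_force: 58.9
```

Call:
send_rows(
  targets=[
    {"gripper":1,"x":2.08,"y":3.22,"z":0,"ax":0,"ay":0,"az":0},
    {"gripper":1,"x":2.08,"y":3.22,"z":0,"ax":0,"ay":0,"az":0},
    {"gripper":1,"x":2.08,"y":3.22,"z":0,"ax":0,"ay":0,"az":0},
    {"gripper":1,"x":2.08,"y":3.22,"z":0,"ax":0,"ay":0,"az":0},
    {"gripper":1,"x":2.08,"y":3.22,"z":0,"ax":0,"ay":0,"az":0},
  ],
)

```text
clock: 7.25
position: [417.7, -146.2, 121.5]
ee_rot: [0.94, -0.342, -0.001, 0.0]
contact_force: [1.4, -1.2, -1.7]
gripper_width: 24.2
grasp_force: 58.9
```

Call:
send_rows(
  targets=[
    {"gripper":1,"x":2.08,"y":3.22,"z":0,"ax":0,"ay":0,"az":0},
    {"gripper":1,"x":2.08,"y":3.22,"z":0,"ax":0,"ay":0,"az":0},
    {"gripper":1,"x":0,"y":0,"z":0,"ax":0,"ay":0,"az":7},
    {"gripper":1,"x":0,"y":0,"z":0,"ax":0,"ay":0,"az":7},
    {"gripper":1,"x":0,"y":0,"z":0,"ax":0,"ay":0,"az":7},
  ],
)

```text
clock: 7.67
position: [408.3, -221.4, 121.0]
ee_rot: [0.859, -0.512, -0.002, 0.0]
contact_force: [-0.1, 0.3, -1.5]
gripper_width: 23.7
grasp_force: 59.1
```

Call:
send_rows(
  targets=[
    {"gripper":1,"x":0,"y":0,"z":0,"ax":0,"ay":0,"az":7},
    {"gripper":1,"x":0,"y":0,"z":0,"ax":0,"ay":0,"az":7},
    {"gripper":1,"x":0,"y":0,"z":0,"ax":0,"ay":0,"az":7},
    {"gripper":1,"x":0,"y":0,"z":0,"ax":0,"ay":0,"az":6.6},
    {"gripper":1,"x":0,"y":0,"z":0,"ax":0,"ay":0,"az":0},
  ],
)

```text
clock: 8.08
position: [408.8, -220.4, 121.2]
ee_rot: [0.715, -0.7, -0.001, 0.001]
contact_force: [-0.3, -1.8, -1.4]
gripper_width: 24.0
grasp_force: 59.1
```

```bash
python3 - <<'E'
from h import *
go(411,-220,-1,-88.65)
im,d=shot('side');a=cv2.resize(im[240:420,235:455],(400,327))
im,d=shot('top');b=cv2.resize(im[180:320,330:500],(400,329))[:327]
cv2.imwrite('pics/d1.png',np.hstack([a,b])[:,:,::-1])
E
```

```text
clock 8.08 pos [ 408.8 -220.4  121.2] yaw -88.8 -> shift cm [-0.02 -0.25 12.22] az -0.1 z tilt [-0.003  0.001 -1.   ]
```

View pics/d1.png

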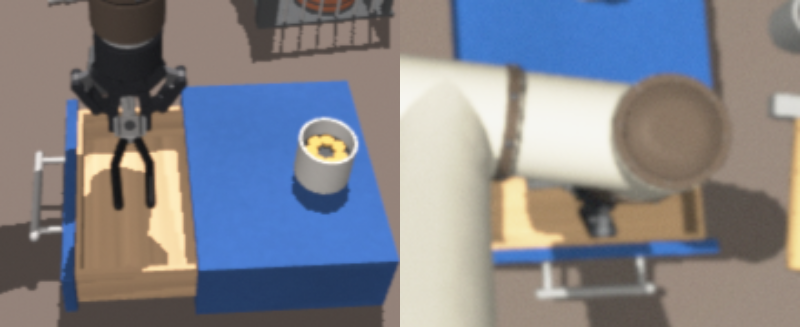

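The pliers are held level over the drawer with the jaws to +y, and the gripper is centred between the drawer front and the unit's top. I'm lowering.

Call:
send_rows(
  targets=[
    {"gripper":1,"x":0,"y":-0.2,"z":3,"ax":0,"ay":0,"az":0},
    {"gripper":1,"x":0,"y":0,"z":3,"ax":0,"ay":0,"az":0},
    {"gripper":1,"x":0,"y":0,"z":3,"ax":0,"ay":0,"az":0},
    {"gripper":1,"x":0,"y":0,"z":2,"ax":0,"ay":0,"az":0},
    {"gripper":1,"x":0,"y":0,"z":0,"ax":0,"ay":0,"az":0},
  ],
)

```text
clock: 8.6
position: [408.3, -219.9, 8.3]
ee_rot: [0.716, -0.698, -0.004, 0.003]
contact_force: [-0.9, 0.2, -1.8]
gripper_width: 24.0
grasp_force: 59.1
```

Call:
send_rows(
  targets=[
    {"gripper":1,"x":0,"y":0,"z":0.4,"ax":0,"ay":0,"az":0},
    {"gripper":1,"x":0,"y":0,"z":0.3,"ax":0,"ay":0,"az":0},
    {"gripper":1,"x":0,"y":0,"z":0.2,"ax":0,"ay":0,"az":0},
    {"gripper":1,"x":0,"y":0,"z":0,"ax":0,"ay":0,"az":0},
  ],
)

```text
clock: 8.93
position: [412.9, -220.8, 3.9]
ee_rot: [0.716, -0.698, 0.001, -0.001]
contact_force: [-1.0, 0.4, -1.9]
gripper_width: 24.1
grasp_force: 59.1
```

Call:
send_rows(
  targets=[
    {"gripper":1,"x":0,"y":0,"z":0.2,"ax":0,"ay":0,"az":0},
    {"gripper":1,"x":0,"y":0,"z":0,"ax":0,"ay":0,"az":0},
  ],
)

```text
clock: 9.1
position: [412.5, -220.7, 1.6]
ee_rot: [0.716, -0.699, 0.0, -0.0]
contact_force: [0.6, -0.1, -2.5]
gripper_width: 23.7
grasp_force: 59.1
```

Call:
send_rows(
  targets=[
    {"gripper":1,"x":0,"y":0,"z":0.2,"ax":0,"ay":0,"az":0},
    {"gripper":1,"x":0,"y":0,"z":0,"ax":0,"ay":0,"az":0},
  ],
)

```text
clock: 9.27
position: [413.0, -220.8, -0.1]
ee_rot: [0.716, -0.698, 0.001, -0.0]
contact_force: [-0.9, 0.1, 2.7]
gripper_width: 24.4
grasp_force: 59.6
```

They touch the floor. I'll release part way, then rise.

Call:
send_rows(
  targets=[
    {"gripper":-0.3,"x":0,"y":0,"z":0,"ax":0,"ay":0,"az":0},
    {"gripper":-0.3,"x":0,"y":0,"z":0,"ax":0,"ay":0,"az":0},
    {"gripper":-0.3,"x":0,"y":0,"z":0,"ax":0,"ay":0,"az":0},
    {"gripper":-0.3,"x":0,"y":0,"z":0,"ax":0,"ay":0,"az":0},
  ],
)

```text
clock: 9.6
position: [412.2, -220.7, -0.8]
ee_rot: [0.716, -0.699, 0.0, -0.0]
contact_force: [0.2, -0.4, -0.8]
gripper_width: 55.1
grasp_force: 0.0
```

Call:
send_rows(
  targets=[
    {"gripper":-0.3,"x":0,"y":0,"z":-2,"ax":0,"ay":0,"az":0},
    {"gripper":-0.3,"x":0,"y":0,"z":-4,"ax":0,"ay":0,"az":0},
    {"gripper":-0.3,"x":0,"y":0,"z":-4,"ax":0,"ay":0,"az":0},
    {"gripper":-0.3,"x":0,"y":0,"z":-4,"ax":0,"ay":0,"az":0},
    {"gripper":-0.3,"x":0,"y":0,"z":-4,"ax":0,"ay":0,"az":0},
  ],
)

```text
clock: 10.02
position: [411.6, -220.6, 181.1]
ee_rot: [0.716, -0.699, -0.0, 0.0]
contact_force: [0.6, -0.5, -1.1]
gripper_width: 55.5
grasp_force: 0.0
```

```bash
python3 - <<'E'
from h import *
go(606,276.5,255,6.7); s=arm.read_state();print(s['gripper_width'],s['contact_force'])
im,d=shot('side');a=cv2.resize(im[270:430,235:435],(400,320))
cv2.imwrite('pics/d2.png',a[:,:,::-1])
W=world('side',d)
P=W[300:400,250:330][np.abs(W[300:400,250:330,2]-30)<14]
print([np.round(b['rect']) for b in arm.boxes_of('side','pliers')])
E
```

```text
clock 10.02 pos [ 411.6 -220.6  181.1] yaw -88.6 -> shift cm [-49.23 -20.63  -7.39] az -95.3 z tilt [-0.  0. -1.]
55.45769150659684 [ 0.62751228 -0.46010336 -1.08559084]
[array([235., 190.,  38.,  25.]), array([298., 322.,  25.,  66.])]
```

View pics/d2.png

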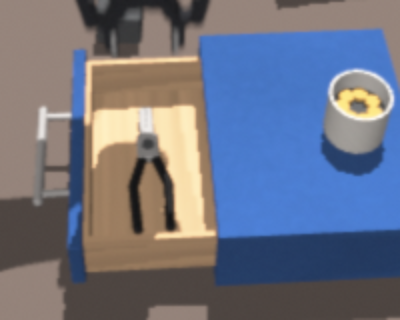

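The pliers lie flat in the drawer, released, with the pivot at crop (148,145). Next is the bolt: rise, cross over and turn.

Call:
send_rows(
  targets=[
    {"gripper":-1,"x":0,"y":0,"z":-4,"ax":0,"ay":0,"az":0},
    {"gripper":-1,"x":0,"y":0,"z":-4,"ax":0,"ay":0,"az":0},
    {"gripper":-1,"x":-3.79,"y":-1.59,"z":0,"ax":0,"ay":0,"az":0},
    {"gripper":-1,"x":-3.79,"y":-1.59,"z":0,"ax":0,"ay":0,"az":0},
    {"gripper":-1,"x":-3.79,"y":-1.59,"z":0,"ax":0,"ay":0,"az":0},
  ],
)

```text
clock: 10.53
position: [457.3, -105.0, 259.5]
ee_rot: [0.715, -0.7, 0.0, -0.001]
contact_force: [-0.1, -0.2, -0.3]
gripper_width: 85.7
grasp_force: 0.0
```

Call:
send_rows(
  targets=[
    {"gripper":-1,"x":-3.79,"y":-1.59,"z":0,"ax":0,"ay":0,"az":0},
    {"gripper":-1,"x":-3.79,"y":-1.59,"z":0,"ax":0,"ay":0,"az":0},
    {"gripper":-1,"x":-3.79,"y":-1.59,"z":0,"ax":0,"ay":0,"az":0},
    {"gripper":-1,"x":-3.79,"y":-1.59,"z":0,"ax":0,"ay":0,"az":0},
    {"gripper":-1,"x":-3.79,"y":-1.59,"z":0,"ax":0,"ay":0,"az":0},
  ],
)

```text
clock: 10.95
position: [532.1, 87.5, 258.5]
ee_rot: [0.716, -0.698, -0.0, 0.0]
contact_force: [0.6, -0.3, -0.3]
gripper_width: 85.4
grasp_force: 0.0
```

Call:
send_rows(
  targets=[
    {"gripper":-1,"x":-3.79,"y":-1.59,"z":0,"ax":0,"ay":0,"az":0},
    {"gripper":-1,"x":0,"y":0,"z":0,"ax":0,"ay":0,"az":-7},
    {"gripper":-1,"x":0,"y":0,"z":0,"ax":0,"ay":0,"az":-7},
    {"gripper":-1,"x":0,"y":0,"z":0,"ax":0,"ay":0,"az":-7},
    {"gripper":-1,"x":0,"y":0,"z":0,"ax":0,"ay":0,"az":-7},
  ],
)

```text
clock: 11.37
position: [546.8, 124.2, 257.9]
ee_rot: [0.865, -0.502, -0.001, 0.001]
contact_force: [0.2, 0.3, -0.7]
gripper_width: 85.6
grasp_force: 0.0
```

Call:
send_rows(
  targets=[
    {"gripper":-1,"x":0,"y":0,"z":0,"ax":0,"ay":0,"az":-7},
    {"gripper":-1,"x":0,"y":0,"z":0,"ax":0,"ay":0,"az":-7},
    {"gripper":-1,"x":0,"y":0,"z":0,"ax":0,"ay":0,"az":-7},
    {"gripper":-1,"x":0,"y":0,"z":0,"ax":0,"ay":0,"az":-7},
    {"gripper":-1,"x":0,"y":0,"z":0,"ax":0,"ay":0,"az":-7},
  ],
)

```text
clock: 11.78
position: [546.8, 123.7, 258.2]
ee_rot: [0.976, -0.219, -0.001, 0.0]
contact_force: [1.6, 0.4, -0.3]
gripper_width: 85.6
grasp_force: 0.0
```

Call:
send_rows(
  targets=[
    {"gripper":-1,"x":0,"y":0,"z":0,"ax":0,"ay":0,"az":-7},
    {"gripper":-1,"x":0,"y":0,"z":0,"ax":0,"ay":0,"az":-7},
    {"gripper":-1,"x":0,"y":0,"z":0,"ax":0,"ay":0,"az":-7},
    {"gripper":-1,"x":0,"y":0,"z":0,"ax":0,"ay":0,"az":-7},
    {"gripper":-1,"x":0,"y":0,"z":0,"ax":0,"ay":0,"az":0},
  ],
)

```text
clock: 12.2
position: [546.8, 123.7, 258.2]
ee_rot: [1.0, 0.022, -0.001, 0.0]
contact_force: [0.4, -0.7, 0.3]
gripper_width: 85.7
grasp_force: 0.0
```

```bash
python3 - <<'E'
from h import *
go(605.5,277.5,245,6.5); s=arm.read_state();print(s['joints'])
E
```

```text
clock 12.2 pos [546.8 123.7 258.2] yaw 2.5 -> shift cm [  6.53 -15.12   1.31] az -4.0 z tilt [-0.001 -0.    -1.   ]
[ 5.11316621e-01  2.41482568e-01 -6.04541827e-02 -2.61676306e-04
 -1.27009275e+00  1.10277687e+00]
```

Call:
send_rows(
  targets=[
    {"gripper":-1,"x":1.63,"y":-3.78,"z":0,"ax":0,"ay":0,"az":0},
    {"gripper":-1,"x":1.63,"y":-3.78,"z":0,"ax":0,"ay":0,"az":0},
    {"gripper":-1,"x":1.63,"y":-3.78,"z":0,"ax":0,"ay":0,"az":0},
    {"gripper":-1,"x":1.63,"y":-3.78,"z":0,"ax":0,"ay":0,"az":0},
    {"gripper":-1,"x":0,"y":0,"z":0,"ax":0,"ay":0,"az":-4},
  ],
)

```text
clock: 12.62
position: [607.3, 283.4, 255.4]
ee_rot: [0.998, 0.056, -0.001, 0.0]
contact_force: [-0.1, -0.2, -0.3]
gripper_width: 85.6
grasp_force: 0.0
```

```bash
python3 - <<'E'
from h import *
im,d=shot('side');W=world('side',d)
go(605.5,277.5,189,6.5)
a=cv2.resize(im[90:210,310:410],(500,600),interpolation=cv2.INTER_CUBIC)
cv2.imwrite('pics/b1.png',a[:,:,::-1])
m=arm.camera_model('side');T=np.linalg.inv(np.array(m['cam_to_world']))
for p in [(605.5,278.5,250),(605.5,278.5,215)]:
    q=T@[*p,1];print(p,m['fx']*q[0]/q[2]+m['cx'],m['fy']*q[1]/q[2]+m['cy'])
E
```

```text
clock 12.67 pos [606.2 280.7 255.8] yaw 6.7 -> shift cm [-0.08  0.31  6.68] az 0.2 z tilt [-0.003 -0.002 -1.   ]
(605.5, 278.5, 250) 374.36401500659247 147.15189793848086
(605.5, 278.5, 215) 373.37310441586396 157.69221676241898
```

View pics/b1.png

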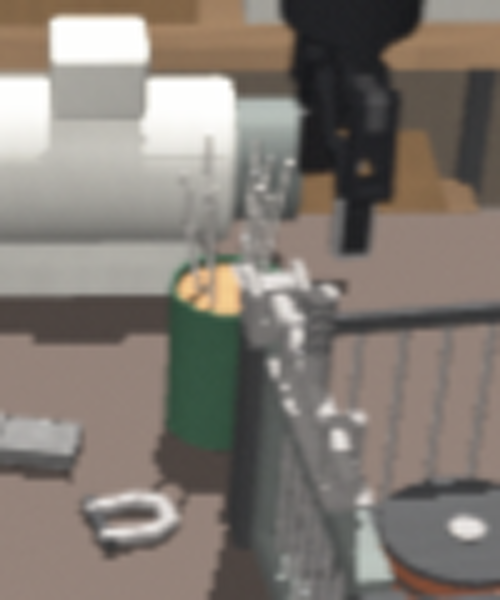

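The handle top sits at about (375,147), matching the prediction (374.4,147.2), and the fingers are above it. I'm descending around it.

Call:
send_rows(
  targets=[
    {"gripper":-1,"x":0,"y":0.3,"z":0,"ax":0,"ay":0,"az":0},
    {"gripper":-1,"x":0,"y":0,"z":2,"ax":0,"ay":0,"az":0},
    {"gripper":-1,"x":0,"y":0,"z":2,"ax":0,"ay":0,"az":0},
    {"gripper":-1,"x":0,"y":0,"z":2,"ax":0,"ay":0,"az":0},
    {"gripper":-1,"x":0,"y":0,"z":0,"ax":0,"ay":0,"az":0},
  ],
)

```text
clock: 13.08
position: [603.6, 271.7, 194.8]
ee_rot: [0.999, 0.053, -0.004, 0.002]
contact_force: [-0.4, 0.8, -0.8]
gripper_width: 85.6
grasp_force: 0.0
```

```bash
python3 - <<'E'
from h import *
go(605.5,277.5,190,6.5)
E
```

```text
clock 13.08 pos [603.6 271.7 194.8] yaw 6.1 -> shift cm [ 0.25 -0.55  0.48] az -0.4 z tilt [-0.008 -0.004 -1.   ]
```

Call:
send_rows(
  targets=[
    {"gripper":-1,"x":0,"y":0,"z":0.5,"ax":0,"ay":0,"az":0},
    {"gripper":-1,"x":0,"y":0,"z":0,"ax":0,"ay":0,"az":0},
    {"gripper":-1,"x":0,"y":0,"z":0,"ax":0,"ay":0,"az":0},
    {"gripper":-1,"x":0,"y":0,"z":0,"ax":0,"ay":0,"az":0},
  ],
)

```text
clock: 13.42
position: [606.9, 274.6, 195.8]
ee_rot: [0.998, 0.055, 0.001, -0.001]
contact_force: [-0.5, -0.9, 0.3]
gripper_width: 85.3
grasp_force: 0.0
```

```bash
python3 - <<'E'
from h import *
go(605.5,277.5,190,6.5)
E
```

```text
clock 13.42 pos [606.9 274.6 195.8] yaw 6.3 -> shift cm [-0.11 -0.31  0.58] az -0.2 z tilt [ 0.002  0.001 -1.   ]
```

Call:
send_rows(
  targets=[
    {"gripper":-1,"x":-0.1,"y":-0.25,"z":0.5,"ax":0,"ay":0,"az":0},
    {"gripper":-1,"x":0,"y":0,"z":0,"ax":0,"ay":0,"az":0},
    {"gripper":-1,"x":0,"y":0,"z":0,"ax":0,"ay":0,"az":0},
    {"gripper":-1,"x":0,"y":0,"z":0,"ax":0,"ay":0,"az":0},
  ],
)

```text
clock: 13.75
position: [605.0, 277.0, 189.1]
ee_rot: [0.998, 0.056, 0.0, 0.0]
contact_force: [-0.2, -0.1, -0.2]
gripper_width: 85.3
grasp_force: 0.0
```

Call:
send_rows(
  targets=[
    {"gripper":1,"x":0,"y":0,"z":0,"ax":0,"ay":0,"az":0},
    {"gripper":1,"x":0,"y":0,"z":0,"ax":0,"ay":0,"az":0},
    {"gripper":1,"x":0,"y":0,"z":0,"ax":0,"ay":0,"az":0},
    {"gripper":1,"x":0,"y":0,"z":0,"ax":0,"ay":0,"az":0},
    {"gripper":1,"x":0,"y":0,"z":0,"ax":0,"ay":0,"az":0},
  ],
)

```text
clock: 14.17
position: [605.0, 276.9, 189.1]
ee_rot: [0.998, 0.056, -0.0, 0.0]
contact_force: [-0.1, -0.0, -0.3]
gripper_width: 25.5
grasp_force: 0.0
```

Call:
send_rows(
  targets=[
    {"gripper":1,"x":0,"y":0,"z":0,"ax":0,"ay":0,"az":0},
    {"gripper":1,"x":0,"y":0,"z":0,"ax":0,"ay":0,"az":0},
    {"gripper":1,"x":0,"y":0,"z":0,"ax":0,"ay":0,"az":0},
  ],
)

```text
clock: 14.42
position: [605.1, 277.1, 189.4]
ee_rot: [0.998, 0.056, 0.0, -0.0]
contact_force: [-0.4, 1.4, 0.9]
gripper_width: 16.3
grasp_force: 58.4
```

Gripped. The reading is 16.3 mm on the 18 mm handle, short by the same 1.7 mm as on the pliers. Now lifting 11 mm.

Call:
send_rows(
  targets=[
    {"gripper":1,"x":0,"y":0,"z":-0.4,"ax":0,"ay":0,"az":0},
    {"gripper":1,"x":0,"y":0,"z":-0.4,"ax":0,"ay":0,"az":0},
    {"gripper":1,"x":0,"y":0,"z":-0.3,"ax":0,"ay":0,"az":0},
    {"gripper":1,"x":0,"y":0,"z":0,"ax":0,"ay":0,"az":0},
    {"gripper":1,"x":0,"y":0,"z":0,"ax":0,"ay":0,"az":0},
  ],
)

```text
clock: 14.83
position: [605.0, 277.1, 200.3]
ee_rot: [0.998, 0.056, 0.0, -0.0]
contact_force: [-0.4, 1.7, -2.3]
gripper_width: 16.7
grasp_force: 58.5
```

Call:
send_rows(
  targets=[
    {"gripper":1,"x":0,"y":0.4,"z":0,"ax":0,"ay":0,"az":0},
    {"gripper":1,"x":0,"y":0.4,"z":0,"ax":0,"ay":0,"az":0},
    {"gripper":1,"x":0,"y":0,"z":0,"ax":0,"ay":0,"az":0},
  ],
)

```text
clock: 15.08
position: [606.0, 268.2, 200.0]
ee_rot: [0.998, 0.055, -0.0, 0.0]
contact_force: [1.5, 0.7, -2.6]
gripper_width: 16.5
grasp_force: 58.5
```

Call:
send_rows(
  targets=[
    {"gripper":1,"x":0,"y":0.4,"z":0,"ax":0,"ay":0,"az":0},
    {"gripper":1,"x":0,"y":0.4,"z":0,"ax":0,"ay":0,"az":0},
    {"gripper":1,"x":0,"y":0,"z":0,"ax":0,"ay":0,"az":0},
  ],
)

```text
clock: 15.33
position: [606.9, 260.0, 200.1]
ee_rot: [0.998, 0.055, -0.0, 0.0]
contact_force: [1.8, 0.4, -2.3]
gripper_width: 16.1
grasp_force: 58.6
```

Passing the lip with no resistance. Drawing on to about 37 mm.

Call:
send_rows(
  targets=[
    {"gripper":1,"x":0,"y":0.5,"z":0,"ax":0,"ay":0,"az":0},
    {"gripper":1,"x":0,"y":0.5,"z":0,"ax":0,"ay":0,"az":0},
    {"gripper":1,"x":0,"y":0.5,"z":0,"ax":0,"ay":0,"az":0},
    {"gripper":1,"x":0,"y":0.5,"z":0,"ax":0,"ay":0,"az":0},
    {"gripper":1,"x":0,"y":0,"z":0,"ax":0,"ay":0,"az":0},
  ],
)

```text
clock: 15.75
position: [609.3, 239.7, 200.3]
ee_rot: [0.998, 0.055, 0.0, 0.0]
contact_force: [1.9, -0.9, -3.5]
gripper_width: 16.5
grasp_force: 58.6
```

```bash
python3 - <<'E'
from h import *
s=arm.read_state();p=s['position'];print(p,s['contact_force'])
th=np.radians(6.6);u=np.array([-np.sin(th),np.cos(th)])  # crib +y
H=np.array([605.0,277.5])-160*u
r=np.linalg.norm(p[:2]-H);print('hinge',H,'r',r)
# rows: tool frame x=+cribx, y=-criby rotating with gate; per-step shift then turn
n=8;d=.47/n
print('per step tool shift cm', 'x',-r*np.sin(d)/10,'y',r*(1-np.cos(d))/10,'az',-np.degrees(d))
E
```

```text
[609.28840098 239.73770735 200.32583004] [ 1.89117358 -0.9397465  -3.50108888]
hinge [623.38994408 118.5603575 ] r 121.99509675627104
per step tool shift cm x -0.7163089632590621 y 0.02104763007824675 az -3.3661270463935864
```

Call:
send_rows(
  targets=[
    {"gripper":1,"x":-0.36,"y":0.01,"z":0,"ax":0,"ay":0,"az":-1.7},
    {"gripper":1,"x":-0.36,"y":0.01,"z":0,"ax":0,"ay":0,"az":-1.7},
    {"gripper":1,"x":-0.36,"y":0.01,"z":0,"ax":0,"ay":0,"az":-1.7},
    {"gripper":1,"x":-0.36,"y":0.01,"z":0,"ax":0,"ay":0,"az":-1.7},
    {"gripper":1,"x":-0.36,"y":0.01,"z":0,"ax":0,"ay":0,"az":-1.7},
  ],
)

```text
clock: 16.17
position: [592.0, 236.4, 200.4]
ee_rot: [0.992, 0.13, 0.001, 0.001]
contact_force: [4.4, -0.7, -2.2]
gripper_width: 16.7
grasp_force: 58.7
```

Call:
send_rows(
  targets=[
    {"gripper":1,"x":-0.36,"y":0.01,"z":0,"ax":0,"ay":0,"az":-1.7},
    {"gripper":1,"x":-0.36,"y":0.01,"z":0,"ax":0,"ay":0,"az":-1.7},
    {"gripper":1,"x":-0.36,"y":0.01,"z":0,"ax":0,"ay":0,"az":-1.7},
    {"gripper":1,"x":-0.36,"y":0.01,"z":0,"ax":0,"ay":0,"az":-1.7},
    {"gripper":1,"x":-0.36,"y":0.01,"z":0,"ax":0,"ay":0,"az":-1.7},
  ],
)

```text
clock: 16.58
position: [575.3, 230.5, 200.6]
ee_rot: [0.979, 0.203, 0.001, 0.001]
contact_force: [4.1, -0.4, -3.2]
gripper_width: 16.5
grasp_force: 58.6
```

Call:
send_rows(
  targets=[
    {"gripper":1,"x":-0.36,"y":0.01,"z":0,"ax":0,"ay":0,"az":-1.7},
    {"gripper":1,"x":-0.36,"y":0.01,"z":0,"ax":0,"ay":0,"az":-1.7},
    {"gripper":1,"x":-0.36,"y":0.01,"z":0,"ax":0,"ay":0,"az":-1.7},
    {"gripper":1,"x":-0.36,"y":0.01,"z":0,"ax":0,"ay":0,"az":-1.7},
    {"gripper":1,"x":-0.36,"y":0.01,"z":0,"ax":0,"ay":0,"az":-1.7},
  ],
)

```text
clock: 17.0
position: [559.7, 222.4, 200.7]
ee_rot: [0.961, 0.275, 0.001, 0.0]
contact_force: [4.3, 0.5, -2.2]
gripper_width: 16.5
grasp_force: 58.7
```

Call:
send_rows(
  targets=[
    {"gripper":1,"x":-0.36,"y":0.01,"z":0,"ax":0,"ay":0,"az":-1.7},
    {"gripper":1,"x":0,"y":0,"z":0,"ax":0,"ay":0,"az":0},
    {"gripper":1,"x":0,"y":0,"z":0,"ax":0,"ay":0,"az":0},
    {"gripper":1,"x":0,"y":0,"z":0,"ax":0,"ay":0,"az":0},
    {"gripper":1,"x":0,"y":0,"z":0,"ax":0,"ay":0,"az":0},
  ],
)

```text
clock: 17.42
position: [556.2, 220.9, 200.4]
ee_rot: [0.957, 0.289, 0.001, 0.0]
contact_force: [4.1, 0.3, -1.1]
gripper_width: 16.2
grasp_force: 58.7
```

```bash
python3 - <<'E'
from h import *
s=arm.read_state();p=s['position'];print(s['clock'],p,s['contact_force'],s['grasp_force'],s['gripper_width'])
th=np.radians(6.6);u=np.array([-np.sin(th),np.cos(th)]);H=np.array([605.0,277.5])-160*u
v=p[:2]-H;print('r',np.linalg.norm(v),'gate',np.arctan2(v[1],v[0])-np.pi/2-th)
im,d=shot('top');a=cv2.resize(im[130:230,120:290],(790,465),interpolation=cv2.INTER_CUBIC)
cv2.imwrite('pics/g1.png',a[:,:,::-1])
E
```

```text
17.4167 [556.20935027 220.92368771 200.3991084 ] [ 4.11683535  0.25512589 -1.13728655] 58.72417867183685 16.23758824031845
r 122.43971396144515 gate 0.4655964313501508
```

View pics/g1.png

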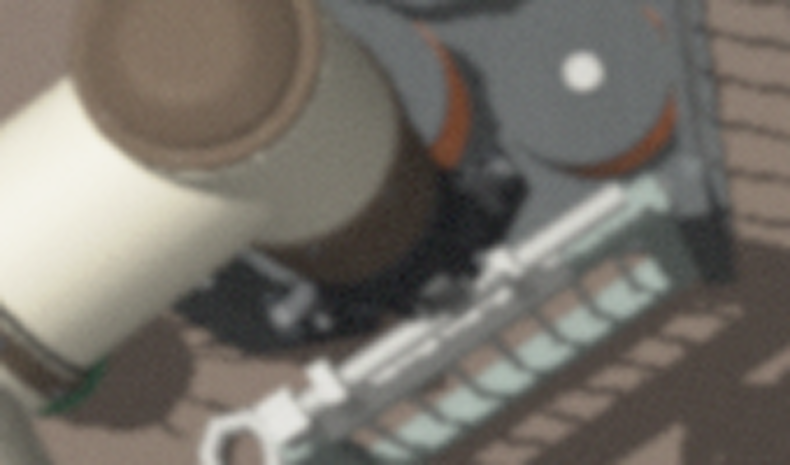

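The gate stands open at about 0.47 rad, held by the handle against a 4 N spring force. The nose, at the lower left of the crop, is clear of the keeper. I'm handing in.

```bash
python3 -c "
from bench import arm
print(arm.job_done())"
```

```text
the job is handed in; nothing more can be done
None
```

I handed the job in with the pliers flat and released in the open drawer, the bolt drawn about 37 mm, and the gate held open at about 0.47 rad by the bolt handle; the hand-in returned no verdict.

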